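# Unclamp the pigment carousel and turn its cover to the yellow pot

## Robot

A 6-joint arm with a two-finger parallel gripper is mounted at the origin on a cart in front of the work surface, level with it; the furniture and walls round the work are solid. World frame = base frame: x ahead of the robot, y to its left, z up, the work surface at z = 0. Lengths are in m, angles in degrees, forces in N, time in s.
With the tool pointing down it reaches from about 0.3 to 0.775 m from the base axis. Payload 14.6 kg.
Tool frame: the origin (TCP) lies midway between the tips of the shut fingers; the grasp point (between the pads) lies 19 mm behind it; z points along the fingers, y is the line along which they close (so a half turn about z gives the same grasp; the last joint's range is limited). The gripper opens to 85 mm and grips with 20 to 120 N. Pads are 22 mm wide; open, the fingers measure 114 mm over their backs; the gripper's body (76 mm by 85 mm) begins 54 mm behind the grasp point. The pads swing forward as they close: fully open they stand 13 mm farther back than shut.
Start: joints at [-79.847, 17.183, 87.147, -0, 75.671, -3.816], TCP at [0.133, -0.534, 0.231] pointing down, gripper open.
Joint ranges: [-173.82, 173.82], [-45.26, 126.66], [13.44, 144.39], [-59.66, 239.66], [0, 175.72], [-146.38, 146.38]. Speed limits (degrees/s): [127.2, 127.2, 147.25, 180, 180, 180].

## Interface

Orientations are given as a 3x3 rotation matrix whose columns are the frame's x, y, z axes.
In Python, from bench import arm gives the robot as it stands.
- The arm moves only by the tool send_rows, never from a script. Its argument "commands" is text: rows parted by semicolons, each of 7 numbers parted by spaces: the shift along the world's x, y, z in mm, then the turn, a rotation vector about the world's x, y, z in rad, then the gripper's target within -1 to 1 (shut at 1, half-way at 0, fully open at -1). A call has 1 to 5 rows; each row is the pose to reach, as a shift and turn from the pose commanded when the call began; what a row does not reach only later rows make up. A row lasts 1/10 s, in which the tool goes at most 50 mm and 8.59 degrees, less where a joint would pass 70% of its speed; a pose out of reach is approached as far as the arm can. A call with a gripper value outside its range is refused whole. The fingers move at their own pace and stop on an object; the grip force is fixed at half the most. Time passes only in rows, so rows that repeat a pose let the fingers close. It gives the time, the measured TCP pose, the force, the opening and the grip force at its end, in the units of the state.
- arm.sense(): the state, without advancing time (a new reading comes with each control period).
- arm.snapshot(name): name is "scene" or "top" or "wrist"; returns a dict with "frame" (400x640x3 uint8, red, green, blue), "camera_matrix" (3x3 intrinsics, pixels), "origin" and "rotation" of the camera in the world; the wrist camera has in their place "mount" (4x4, takes a point from camera to tool coordinates, whose origin is the TCP and whose axes are the flange's). Camera axes: x right, y down, z forward; pixel columns grow to the right and rows downward; lengths in m; the calibration is good to about 2 mm. A picture is of the moment at which its call begins: read the wrist's pose just before it. There is no depth.
- arm.job_done(): hands the job in; it is judged then, once.
Trained networks look in the newest picture that a camera, given by its name, has taken for a name from the list of things; names that differ only in an ending like _2 or _b are one class to them, and where a whole thing is asked for, a point or a joint stands for the part that bears it (a point fixed in the world has none). Each returns a list of dicts, best first, with "confidence" (0 to 1); they miss things now and then, are a little off and sometimes report something else, mostly with a low value. They report only what shows in the picture. A call takes as long as a camera call.
- arm.search_frame(camera, name): "point" ([column, row] in pixels, amid what is visible of it).
- arm.trace(camera, name): "region" (400x640 bool, what is visible of it) and "point" ([column, row] in pixels, amid what is visible of it).
The state is a dict: "time": time; "joint_positions": joint angles; "qvel": joint speeds; "effort": joint torques, N m; "ee_pos": TCP position; "tool_rot": TCP orientation; "force": force on the tool from outside, world axes, zero at the start; "wrist_torque": the same for the moment, N m; "grip_width": finger opening in m; "gripper_force": force on a finger pad.
Only numpy, scipy, OpenCV 4.12 (cv2) and the standard library are available. Lean on these libraries where they do the work, as an engineer would, in place of code of your own. Each camera call takes 0.05 s, during which the arm holds its last target. There are 200 camera calls.

## Task

The cover of the pigment carousel is clamped by the nut under the ratchet. Flip the ratchet's red direction lever fully over to the loosening side (green dot), swing the handle back and forth until the nut has backed off to its stop and the cover is free, then turn the cover by its black posts until its yellow-edged opening is centred over the yellow pot with the blue cap. Do not force the cover while it is clamped, leave the lever on loosening, and do not push or knock over the cup, the glass and the wooden rib standing beside the carousel.

Things in the scene. Friction and masses are not known exactly. Their poses are not given: they have to be found in the camera images.
- carousel: White round tray, 210 mm across, 71 mm high, screwed down, with five equal compartments round a steel centre post. Origin: centre of its underside on the table, on the common vertical axis of cover, nut and ratchet; z up. Compartment centres lie 64 mm from the axis at 0, 72, 144, 216 and 288 degrees from its +x; the one at 0 is empty, the others hold one pot each.
- cover: Clear plastic disc on the carousel, 216 mm across, top face 77.5 mm above the table, turning about the axis without end stops. Origin: on the axis at table level; +x points along the middle of its opening. While clamped it has up to 8 degrees of play and no more (forcing it with over 35 N is a fault); once the nut is backed off it turns with 1 to 2 N at a post and stops soon after it is let go.
- post (a point): Top of one of the five upright black posts on the cover, to push or pinch it round: 12 mm thick, 25 mm high, tops 102.5 mm above the table, 100 mm from the axis at 60, 120, 180 (this one), 240 and 300 degrees from the cover's +x.
- opening (a point): Centre of the cover's yellow-edged opening, 64 mm from the axis, on the cover's top face. The opening is a sector 64 degrees wide, from 36 to 94 mm from the axis.
- ratchet: Reversible steel ratchet on the clamp nut; its head is 62 mm across, top 134 mm above the table. Origin: on the axis at table level; +x points along the handle to its grip end, z up. Set to loosening it turns the nut counter-clockwise (seen from above) when swung that way, and clicks back freely (1 to 2 N at the grip) clockwise; set to tightening, the other way round. It can stand at any angle.
- clamp_nut (a point): Hex nut on the axis under the ratchet's head. It turns with 4 to 8 N at the handle's grip. Its tightness at the start differs: 1.6 to 2.2 rad of counter-clockwise turning bring it to a hard stop, felt as the force at the grip rising above 14 N; the cover is free from about 0.5 rad before the stop. Teeth are 26 degrees apart: up to that much of a stroke is lost before they catch.
- handle_grip (a point): Point on the axis of the handle's black grip, 135 mm from the axis of the nut, 123 mm above the table. The grip is round, 20 mm thick, from 96 to 166 mm from the nut's axis; the steel bar before it is 15 mm thick.
- lever_tab (a point): Middle of the direction lever's upright red thumb tab, 10 x 9 mm in plan, its top 154 mm above the table, 6 mm above this point. The lever lies on the head, its pivot is 35 mm from the axis on the handle side, and it points back over the head; the tab is 29 mm from the pivot.
- lever (a joint): Direction lever, rad: 0 = tightening (tab on the ratchet's +y side, at the red dot), 1.2 = loosening (tab on the ratchet's -y side, at the green dot), with a hard stop at each end. It takes about 5 to 8 N at the tab and stays where it is left, so push it fully home: short of that the teeth may slip.
- pot_a: Dark blue pigment pot with white cap, 42 mm thick, 53 mm high, in a compartment; origin under its centre.
- pot_b: Red-brown pigment pot with black cap, 37 mm thick, 46 mm high, in a compartment; origin under its centre.
- pot_c: The wanted pot: yellow with a blue cap, 49 mm thick, 62 mm high, standing in one of the four filled compartments under the clear cover; origin under its centre.
- pot_d: Purple pigment pot with white cap, 41 mm thick, 50 mm high, in a compartment; origin under its centre.
- cup: Bystander: terracotta cup, 65 mm across, 50 mm high; origin under its centre.
- glass: Bystander: tea glass, 68 mm across, 91 mm high; origin under its centre.
- rib: Bystander: flat wooden rib, 52 x 112 x 9 mm; origin under its centre.

How it is judged:
By the outcome, as a careful person would: the job done as asked, in the order asked, and still so for the second after the job is handed in, with the robot touching nothing.
It also fails if it takes over 72 s, if anything falls off the work surface, if the arm or the gripper's body presses on something with over 40 N, if the wrist force passes 120 N, or if a joint passes its speed limit or range.

## Working session

There is one attempt and no reset: what is moved stays moved. The work goes in short steps, Python scripts to look and compute and a tool call to move; the robot and the scene stay as the last step left them, time stands still between calls to the robot, and variables do not carry over. Pictures are saved under pics/ and viewed, at most 10 in all, crops included, and the job is handed in when it is done.

Besides the shell and the picture viewer there is one more tool, called after ">>>" by a JSON object that holds its "method" and its "body". send_rows: Moves the arm, as the interface text tells. Its arguments: {"type":"object","properties":{"commands":{"type":"string"}},"required":["commands"]}

```bash
mkdir -p pics
cat > h.py <<'E'
import numpy as np, cv2
from bench import arm
def snap(n,f=None):
    st=arm.sense(); s=arm.snapshot(n)
    if f: cv2.imwrite('pics/'+f,s['frame'][:,:,::-1])
    if n=='wrist':
        M=np.array(s['mount']); R=np.array(st['tool_rot']); p=np.array(st['ee_pos'])
        s['rotation']=R@M[:3,:3]; s['origin']=R@M[:3,3]+p
    return s
def ray(s,px,z):
    K=np.array(s['camera_matrix']); d=np.array(s['rotation'])@np.linalg.solve(K,[px[0],px[1],1]); o=np.array(s['origin'])
    return o+d*(z-o[2])/d[2]
def proj(s,P):
    c=np.array(s['rotation']).T@(np.array(P)-np.array(s['origin'])); k=np.array(s['camera_matrix'])@c
    return k[:2]/k[2]
Z=dict(carousel=.071,ratchet=.13,handle_grip=.123,lever_tab=.148,clamp_nut=.1,post=.09,opening=.0775,pot_c=.06,cup=.03,glass=.05,rib=.05,cover=.0775)
E
python3 - <<'E'
from h import *
print(arm.sense())
for c in('top','scene'):
    s=snap(c,c+'0.png'); print(c,np.round(s['origin'],3))
    for n in Z:
        for d in arm.search_frame(c,n)[:6 if n=='post' else 1]:
            print(n,np.round(d['point']),round(d['confidence'],2),np.round(ray(s,d['point'],Z[n]),3))
E
```

```text
{'time': 0.0, 'joint_positions': array([-7.98463154e+01,  1.72164128e+01,  8.71824449e+01,  1.63873801e-03,
        7.56680235e+01, -3.81640480e+00]), 'qvel': array([ 0.01600748,  0.06374613,  0.08802746, -0.01808009, -0.05489425,
        0.03748174]), 'effort': array([-1.16534852e-04, -5.43503523e+01, -3.61794591e+01, -4.40662495e-05,
        4.12006382e-03, -4.17086858e-05]), 'ee_pos': array([ 0.13273548, -0.53349783,  0.23069796]), 'tool_rot': array([[ 9.70423609e-01,  2.41408342e-01, -1.78504173e-04],
       [ 2.41408385e-01, -9.70422929e-01,  1.15389862e-03],
       [ 1.05336210e-04, -1.16286287e-03, -9.99999318e-01]]), 'force': array([-0.40459529,  0.52261067, -0.02076617]), 'wrist_torque': array([0.00274707, 0.02422012, 0.04055689]), 'gripper_force': 0.0, 'grip_width': 0.08514192226643266}
top [0.388 0.123 1.15 ]
carousel [300. 241.] 0.44 [0.479 0.181 0.071]
ratchet [404. 196.] 0.89 [ 0.562 -0.032  0.13 ]
handle_grip [411. 196.] 0.83 [ 0.563 -0.047  0.123]
lever_tab [406. 185.] 0.56 [ 0.582 -0.034  0.148]
clamp_nut [390. 195.] 0.8 [ 0.569 -0.008  0.1  ]
post [380. 201.] 0.57 [0.559 0.013 0.09 ]
opening [378. 201.] 0.86 [0.561 0.016 0.077]
cup [342. 113.] 0.76 [0.773 0.089 0.03 ]
glass [302. 152.] 0.9 [0.676 0.178 0.05 ]
rib [296. 243.] 0.78 [0.475 0.192 0.05 ]
cover [381. 202.] 0.75 [0.559 0.009 0.077]
scene [0.27  0.768 0.558]
carousel [350. 205.] 0.93 [0.552 0.043 0.071]
ratchet [358. 173.] 0.57 [ 0.559 -0.018  0.13 ]
handle_grip [357. 168.] 0.98 [ 0.577 -0.055  0.123]
lever_tab [353. 167.] 0.51 [ 0.571 -0.006  0.148]
clamp_nut [348. 203.] 0.93 [0.542 0.082 0.1  ]
post [352. 198.] 0.87 [0.549 0.04  0.09 ]
opening [351. 195.] 0.86 [0.565 0.008 0.078]
cup [269. 202.] 0.65 [0.772 0.075 0.03 ]
glass [281. 226.] 0.59 [0.668 0.177 0.05 ]
rib [350. 271.] 0.77 [0.465 0.24  0.05 ]
cover [351. 198.] 0.6 [0.558 0.023 0.078]
```

View pics/top0.png

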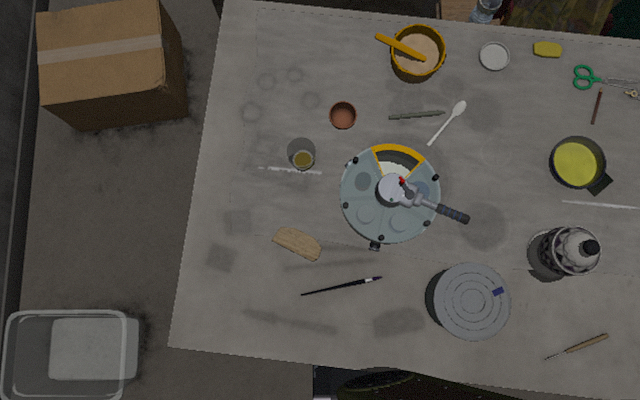

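View pics/scene0.png

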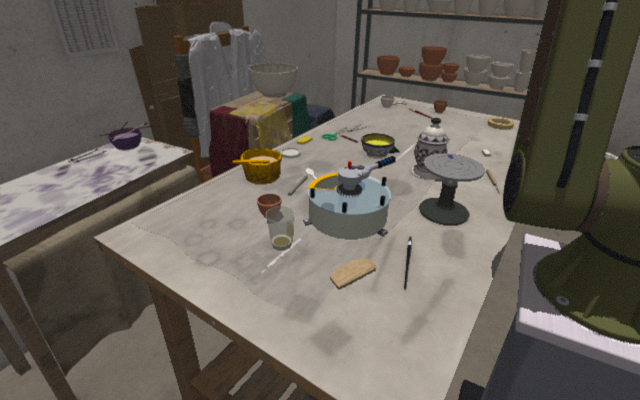

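Run:
```python
from h import *
s=snap('top'); print(arm.snapshot('wrist')['mount'].round(3).tolist(), s['camera_matrix'].tolist())
print(np.round(s['rotation'],2).tolist())
f=s['frame'][130:260,310:490,::-1]; cv2.imwrite('pics/crop0.png',cv2.resize(f,None,fx=4.4,fy=4.4,interpolation=cv2.INTER_CUBIC))
for p in [(390,195),(342,115),(303,160),(297,243),(470,300),(565,250)]: print(p,ray(s,p,.0775).round(3))
```

```text
[[0.001, -0.96, -0.279, 0.07], [1.0, 0.001, -0.001, 0.001], [0.001, -0.279, 0.96, -0.142], [0.0, 0.0, 0.0, 1.0]] [[511.0012809110629, 0.0, 326.06470675698995], [0.0, 511.0012809110629, 191.14834819243953], [0.0, 0.0, 1.0]]
[[-0.01, -0.98, 0.18], [-1.0, 0.01, 0.0], [-0.0, -0.18, -0.98]]
(390, 195) [ 0.574 -0.01   0.077]
(342, 115) [0.753 0.09  0.077]
(303, 160) [0.652 0.175 0.077]
(297, 243) [0.473 0.188 0.077]
(470, 300) [ 0.354 -0.168  0.077]
(565, 250) [ 0.454 -0.372  0.077]
```

View pics/crop0.png

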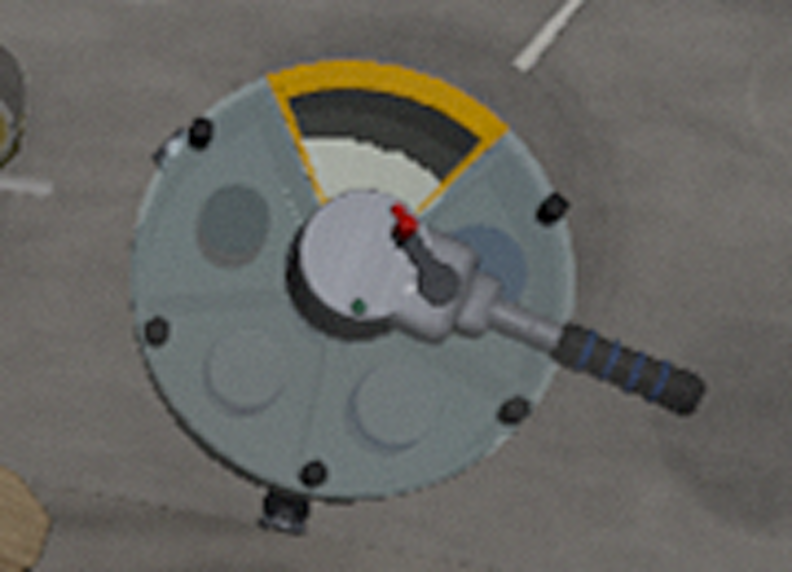

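>>> {"method": "send_rows", "body": {"commands": "0 0 50 0 0 0 -1; 0 0 100 0 0 0 -1; 20 20 150 0 0 0 -1; 60 50 170 0 0 0 -1; 80 90 170 0 0 0 -1"}}

```text
time: 1.9
ee_pos: [0.2123, -0.4462, 0.4033]
tool_rot: [[0.971, 0.24, 0.001], [0.24, -0.971, -0.003], [0.001, 0.004, -1.0]]
force: [1.8, -0.8, -0.7]
grip_width: 0.0851
gripper_force: 0.0
```

>>> {"method": "send_rows", "body": {"commands": "35 40 0 0 0 0.14 -1; 65 80 0 0 0 0.28 -1; 95 120 0 0 0 0.42 -1; 125 160 0 0 0 0.56 -1; 155 200 0 0 0 0.7 -1"}}

```text
time: 2.4
ee_pos: [0.3651, -0.2469, 0.4013]
tool_rot: [[0.582, 0.813, 0.001], [0.813, -0.582, -0.0], [0.0, 0.001, -1.0]]
force: [0.4, -1.0, 0.1]
grip_width: 0.0856
gripper_force: 0.0
```

>>> {"method": "send_rows", "body": {"commands": "30 35 0 0 0 0.14 -1; 60 75 0 0 0 0.28 -1; 90 115 0 0 0 0.28 -1; 120 150 0 0 0 0.28 -1; 150 190 0 0 0 0.28 -1"}}

```text
time: 2.9
ee_pos: [0.5152, -0.0571, 0.4012]
tool_rot: [[0.34, 0.94, 0.0], [0.94, -0.34, -0.0], [-0.0, 0.0, -1.0]]
force: [0.1, -1.1, -0.3]
grip_width: 0.0853
gripper_force: 0.0
```

>>> {"method": "send_rows", "body": {"commands": "25 35 0 0 0 0 1; 50 70 0 0 0 0 1; 70 100 0 0 0 0 1; 70 100 0 0 0 0 1"}}

```text
time: 3.3
ee_pos: [0.5857, 0.0445, 0.3996]
tool_rot: [[0.337, 0.942, -0.002], [0.942, -0.337, 0.001], [-0.0, -0.002, -1.0]]
force: [-0.0, -0.3, -1.1]
grip_width: 0.0284
gripper_force: 0.0
```

Run:
```python
from h import *
s=snap('wrist','w1.png'); print(arm.sense()['ee_pos'],arm.sense()['tool_rot'].round(3).tolist())
for n in ('ratchet','handle_grip','lever_tab','post','opening','pot_a','pot_b','pot_c','clamp_nut','cover','glass'):
    z=Z.get(n,.05)
    for d in arm.search_frame('wrist',n)[:6 if n=='post' else 2]:
        print(n,np.round(d['point']),round(d['confidence'],2),np.round(ray(s,d['point'],z),3))
```

```text
[0.58490431 0.0427405  0.40005368] [[0.338, 0.941, -0.001], [0.941, -0.338, -0.0], [-0.001, -0.001, -1.0]]
ratchet [320. 211.] 0.7 [ 0.564 -0.025  0.13 ]
ratchet [422.  82.] 0.55 [0.738 0.092 0.13 ]
handle_grip [324. 217.] 0.76 [ 0.565 -0.036  0.123]
handle_grip [312. 173.] 0.2 [0.572 0.028 0.123]
lever_tab [329. 219.] 0.86 [ 0.574 -0.033  0.148]
lever_tab [421.  83.] 0.36 [0.731 0.091 0.148]
post [310. 168.] 0.69 [0.567 0.031 0.09 ]
opening [314. 171.] 0.74 [0.57  0.021 0.078]
cover [310. 171.] 0.55 [0.566 0.024 0.078]
glass [344.  38.] 0.67 [0.674 0.183 0.05 ]
```

View pics/w1.png

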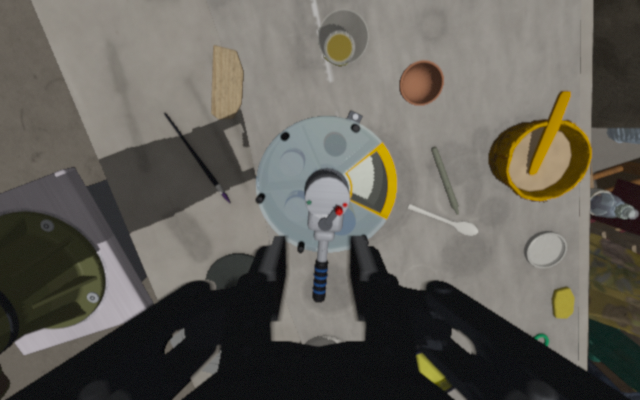

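Run:
```python
from h import *
from scipy.optimize import least_squares
s=snap('wrist')
f=s['frame'][100:320,210:430,::-1]; cv2.imwrite('pics/w1c.png',cv2.resize(f,None,fx=2.7,fy=2.7,interpolation=cv2.INTER_CUBIC))
obs=[(285,136,None),(356,128,None),(261,198,None),(301,247,None)]
P=[ray(s,o[:2],.1) for o in obs]; 
for p in P: print(p.round(3))
def res(v):
    out=[]
    for p,a in zip(P,(180,120,240,300)):
        t=np.radians(a+v[2]); out+=[p[0]-v[0]-.1*np.cos(t),p[1]-v[1]-.1*np.sin(t)]
    return np.array(out)
r=least_squares(lambda v:res([v[0],v[1],v[2]*100]),[.567,-.008,-.1]); print(r.x, r.fun.round(4))
c=r.x[:2]
for q,z in (((319,298),.123),((321,264),.123),((339,210),.152),((334,143),.05),((292,160),.05),((288,208),.05),((343,215),.06),((327,183),.134)):
    p=ray(s,q,z); d=p[:2]-c; print(q,p.round(3),np.hypot(*d).round(3),np.degrees(np.arctan2(d[1],d[0])).round(1))
```

```text
[0.551 0.082 0.1  ]
[0.647 0.059 0.1  ]
[0.484 0.01  0.1  ]
[ 0.512 -0.084  0.1  ]
[ 0.5799216  -0.01287308 -0.73328398] [-0.0006 -0.001  -0.0017 -0.0011  0.0018 -0.      0.0006  0.0021]
(319, 298) [ 0.513 -0.163  0.123] 0.165 -114.1
(321, 264) [ 0.535 -0.11   0.123] 0.107 -114.9
(339, 210) [ 0.589 -0.028  0.152] 0.018 -60.3
(334, 143) [0.612 0.043 0.05 ] 0.065 60.3
(292, 160) [0.541 0.041 0.05 ] 0.066 126.2
(288, 208) [ 0.506 -0.032  0.05 ] 0.077 -165.7
(343, 215) [ 0.588 -0.071  0.06 ] 0.058 -82.3
(327, 183) [0.585 0.007 0.134] 0.02 75.2
```

View pics/w1c.png

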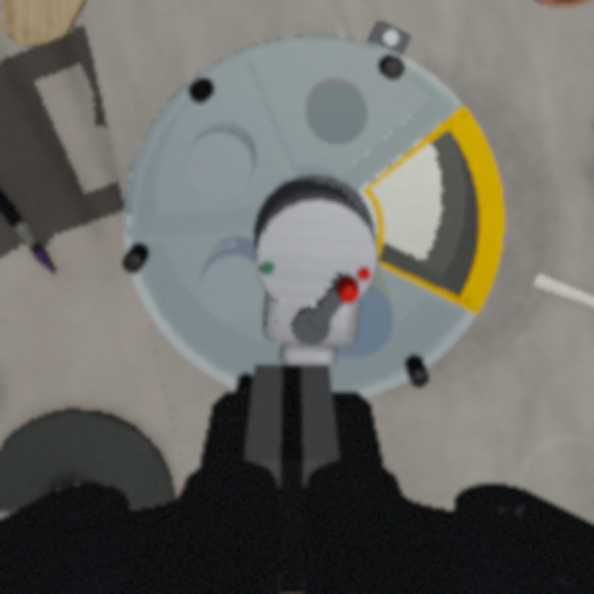

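>>> {"method": "send_rows", "body": {"commands": "10 -30 -40 0 0 -0.08 1; 20 -60 -80 0 0 -0.08 1; 29 -80 -125 0 0 -0.08 1; 29 -80 -170 0 0 -0.08 1; 29 -80 -210 0 0 -0.08 1"}}

```text
time: 4.45
ee_pos: [0.6128, -0.0395, 0.1884]
tool_rot: [[0.415, 0.91, -0.001], [0.91, -0.415, 0.0], [-0.0, -0.001, -1.0]]
force: [0.5, 0.4, 0.3]
grip_width: -0.0002
gripper_force: 0.0
```

>>> {"method": "send_rows", "body": {"commands": "0 0 -30 0 0 0 1; 0 0 -45 0 0 0 1; 0 0 -45 0 0 0 1"}}

```text
time: 4.75
ee_pos: [0.6128, -0.0387, 0.1445]
tool_rot: [[0.414, 0.91, -0.003], [0.91, -0.414, 0.0], [-0.001, -0.003, -1.0]]
force: [0.2, 0.6, 0.2]
grip_width: 0.0
gripper_force: 0.0
```

>>> {"method": "send_rows", "body": {"commands": "2 5 -1 0 0 0 1; -2 7 -1 0 0 0 1; -6 9 -1 0 0 0 1; -10 11 -1 0 0 0 1; -14 12.5 -1 0 0 0 1"}}

```text
time: 5.25
ee_pos: [0.6004, -0.0261, 0.1477]
tool_rot: [[0.414, 0.91, 0.005], [0.91, -0.414, -0.0], [0.002, 0.005, -1.0]]
force: [12.7, -2.6, 7.5]
grip_width: -0.0
gripper_force: 9.6
```

>>> {"method": "send_rows", "body": {"commands": "-4 2 0 0 0 0 1; -7 3 0 0 0 0 1; -11 5 0 0 0 0 1"}}

```text
time: 5.55
ee_pos: [0.5903, -0.0211, 0.1478]
tool_rot: [[0.414, 0.91, 0.008], [0.91, -0.414, -0.0], [0.003, 0.007, -1.0]]
force: [12.6, 0.6, 7.3]
grip_width: 0.0
gripper_force: 11.2
```

>>> {"method": "send_rows", "body": {"commands": "-3.5 1.5 0 0 0 0 1; -7 3 0 0 0 0 1; -11 5 0 0 0 0 1"}}

```text
time: 5.85
ee_pos: [0.5812, -0.017, 0.148]
tool_rot: [[0.414, 0.91, 0.014], [0.91, -0.414, -0.002], [0.004, 0.013, -1.0]]
force: [36.8, -8.2, -5.9]
grip_width: 0.0001
gripper_force: 21.7
```

>>> {"method": "send_rows", "body": {"commands": "14 -6 0 0 0 0 1; 22 -10 15 0 0 0 1; 22 10 60 0 0 0 -0.2; 10 20 100 0 0 0 -0.2; 10 20 130 0 0 0 -0.2"}}

```text
time: 6.35
ee_pos: [0.5866, 0.005, 0.2786]
tool_rot: [[0.413, 0.911, 0.003], [0.911, -0.413, 0.0], [0.001, 0.003, -1.0]]
force: [-0.1, -0.1, -0.8]
grip_width: 0.0429
gripper_force: 0.0
```

```bash
cat >> h.py <<'E'
C=np.array([.580,-.013])
def pol(s,q,z):
    p=ray(s,q,z); d=p[:2]-C; return p.round(3),np.hypot(*d).round(3),np.degrees(np.arctan2(d[1],d[0])).round(1)
E
python3 - <<'E'
from h import *
st=arm.sense();print(st['ee_pos'],st['force'])
s=snap('wrist')
for d in arm.search_frame('wrist','lever_tab')[:2]: print(d, pol(s,d['point'],.15))
cx,cy=proj(s,[.58,-.03,.12]); print(cx,cy)
x0=int(max(0,cx-130)); y0=int(max(0,cy-110)); print(x0,y0)
f=s['frame'][y0:y0+200,x0:x0+260,::-1]; cv2.imwrite('pics/w2.png',cv2.resize(f,None,fx=3,fy=3,interpolation=cv2.INTER_CUBIC))
E
```

```text
[0.58660542 0.00499787 0.27858861] [-0.08267991 -0.07823919 -0.81744327]
325.5143738455232 211.76089515780114
195 101
```

View pics/w2.png

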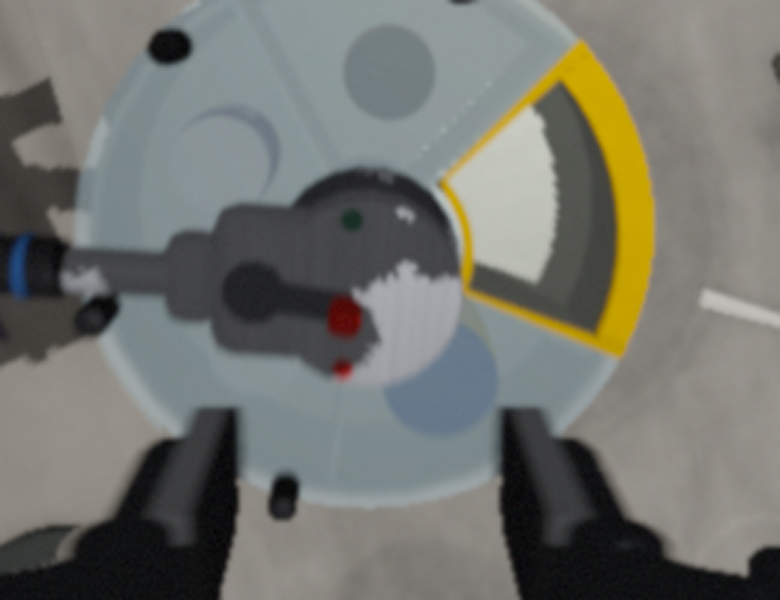

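Run:
```python
from h import *
s=snap('wrist','w3.png')
g=lambda x,y:(195+x/3,101+y/3)
piv=ray(s,g(255,292),.143); tab=ray(s,g(345,317),.152); r=ray(s,g(342,370),.135); gr=ray(s,g(352,219),.135); bar=ray(s,g(65,272),.128)
d=r-gr; print('heading from dots',np.degrees(np.arctan2(-d[0],d[1])))
for n,p in (('piv',piv),('bar',bar),('tab',tab),('red',r),('green',gr)):
    e=p[:2]-C; print(n,p.round(4),np.hypot(*e).round(4),np.degrees(np.arctan2(e[1],e[0])))
v=(tab-piv)[:2]; print('lever dir',np.hypot(*v),np.degrees(np.arctan2(v[1],v[0])))
print('mid dots',((r+gr)/2).round(4), np.hypot(*d))
```

```text
heading from dots 151.64141617019422
piv [0.5516 0.0054 0.143 ] 0.0339 147.0771356979071
bar [0.4953 0.0336 0.128 ] 0.0967 151.20551882701227
tab [ 0.5748 -0.0109  0.152 ] 0.0056 157.74657154734754
red [ 0.5637 -0.0319  0.135 ] 0.0249 -130.75987737377238
green [0.5876 0.0124 0.135 ] 0.0265 73.27315983685607
lever dir 0.028396493898816422 -35.01629917799639Traceback (most recent call last):
  File "<stdin>", line 9, in <module>
TypeError: return arrays must be of ArrayType
```

>>> {"method": "send_rows", "body": {"commands": "-3 -15 0 0 0 -0.14 1; -6 -30 0 0 0 -0.28 1; -6 -42 0 0 0 -0.42 1; -6 -42 0 0 0 -0.56 1; -6 -42 0 0 0 -0.7 1"}}

```text
time: 7.0
ee_pos: [0.5809, -0.0387, 0.2739]
tool_rot: [[0.906, 0.423, -0.002], [0.423, -0.906, 0.0], [-0.001, -0.001, -1.0]]
force: [0.2, -0.8, 0.4]
grip_width: 0.0001
gripper_force: 0.0
```

>>> {"method": "send_rows", "body": {"commands": "0 0 -20 0 0 -0.14 1; 0 0 -40 0 0 -0.28 1; 0 0 -60 0 0 -0.42 1; 0 0 -80 0 0 -0.53 1; 0 0 -80 0 0 -0.53 1"}}

```text
time: 7.5
ee_pos: [0.5798, -0.0381, 0.1916]
tool_rot: [[0.996, -0.088, -0.006], [-0.088, -0.996, 0.001], [-0.006, -0.0, -1.0]]
force: [0.0, -0.8, -1.0]
grip_width: 0.0001
gripper_force: 0.0
```

>>> {"method": "send_rows", "body": {"commands": "0 0 -30 0 0 0 1; 0 0 -51 0 0 0 1; 0 0 -51 0 0 0 1"}}

```text
time: 7.8
ee_pos: [0.5802, -0.0382, 0.1419]
tool_rot: [[0.997, -0.083, -0.004], [-0.083, -0.997, 0.001], [-0.004, -0.0, -1.0]]
force: [-0.0, -0.7, 0.8]
grip_width: -0.0
gripper_force: 0.0
```

>>> {"method": "send_rows", "body": {"commands": "0 0 5 0 0 0 1; 1 6 5 0 0 0 1; 1 10 5 0 0 0 1; 2 14 5 0 0 0 1; 2 18 5 0 0 0 1"}}

```text
time: 8.3
ee_pos: [0.5837, -0.0203, 0.1495]
tool_rot: [[0.996, -0.086, 0.001], [-0.086, -0.996, -0.001], [0.001, 0.001, -1.0]]
force: [4.9, -9.6, 1.3]
grip_width: 0.0
gripper_force: 4.8
```

>>> {"method": "send_rows", "body": {"commands": "0.5 3 0 0 0 0 1; 1 6 0 0 0 0 1; 1.5 9 0 0 0 0 1"}}

```text
time: 8.6
ee_pos: [0.5857, -0.012, 0.1498]
tool_rot: [[0.996, -0.086, 0.003], [-0.086, -0.996, -0.002], [0.003, 0.002, -1.0]]
force: [3.7, -6.5, 2.4]
grip_width: 0.0002
gripper_force: 3.4
```

>>> {"method": "send_rows", "body": {"commands": "0.5 2 0 0 0 0 1; 1 5 0 0 0 0 1"}}

```text
time: 8.8
ee_pos: [0.5866, -0.0068, 0.1497]
tool_rot: [[0.996, -0.086, 0.002], [-0.086, -0.996, -0.001], [0.002, 0.001, -1.0]]
force: [3.3, -6.0, 1.5]
grip_width: -0.0002
gripper_force: 2.8
```

>>> {"method": "send_rows", "body": {"commands": "0 2 -1 0 0 0 1; 0 4 -1 0 0 0 1"}}

```text
time: 9.0
ee_pos: [0.5865, -0.0028, 0.1487]
tool_rot: [[0.996, -0.086, 0.002], [-0.086, -0.996, -0.001], [0.002, 0.001, -1.0]]
force: [3.7, -6.3, 1.7]
grip_width: -0.0002
gripper_force: 3.4
```

>>> {"method": "send_rows", "body": {"commands": "0 2 0 0 0 0 1; 0 4 0 0 0 0 1"}}

```text
time: 9.2
ee_pos: [0.5864, 0.0004, 0.1486]
tool_rot: [[0.996, -0.086, 0.002], [-0.086, -0.996, -0.003], [0.002, 0.003, -1.0]]
force: [2.6, -21.1, 1.9]
grip_width: 0.0001
gripper_force: 10.7
```

>>> {"method": "send_rows", "body": {"commands": "0 -10 0 0 0 0 1; 0 -15 40 0 0 0 0.2; 0 -15 90 0 0 0 0.2; 0 -15 130 0 0 0 0.2; 0 -15 150 0 0 0 0.2"}}

```text
time: 9.7
ee_pos: [0.5863, -0.0133, 0.3022]
tool_rot: [[0.996, -0.086, 0.005], [-0.086, -0.996, -0.0], [0.005, -0.0, -1.0]]
force: [0.1, -0.6, -0.4]
grip_width: 0.0343
gripper_force: 0.0
```

Run:
```python
from h import *
s=snap('wrist','w4.png'); print(proj(s,[.58,-.013,.134]),arm.sense()['ee_pos'])
for n in('lever_tab','handle_grip'):
    for d in arm.search_frame('wrist',n)[:2]: print(n,d['point'],d['confidence'])
```

```text
[316.82085165 183.43772024] [ 0.58667514 -0.01327274  0.30414336]
lever_tab [295.8, 211.2] 0.75
lever_tab [189.6, 240.0] 0.57
handle_grip [306.4, 195.9] 0.68
```

View pics/w4.png

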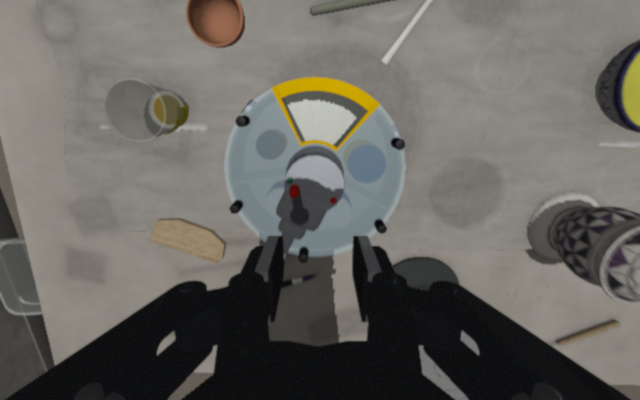

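Run:
```python
from h import *
s=snap('wrist')
ang=lambda v:np.degrees(np.arctan2(v[1],v[0]))
P=lambda q,z:ray(s,q,z)[:2]
piv,tab,r,g=P((299,214),.143),P((294.5,190),.152),P((334,200),.135),P((291,181),.135)
d=r-g; print('head dots',np.degrees(np.arctan2(-d[0],d[1])),'piv',ang(piv-C),np.hypot(*(piv-C)),'bar',pol(s,(288,243),.126))
print('lever dir',ang(tab-piv),np.hypot(*(tab-piv)))
print('blue cap',pol(s,(367,160),.062),'black',pol(s,(271,144),.046))
for q in((284,110),(368,113)): print('opening edge',pol(s,q,.0775))
for q in((242,121),(398,144),(236,207),(380,226)): print('post',pol(s,q,.1025))
# fine: blue cap centroid under the cover
hsv=cv2.cvtColor(s['frame'],cv2.COLOR_RGB2HSV);
```

```text
head dots 150.48234977962602 piv 143.73803887136248 0.034238195572607884 bar (array([0.514, 0.024, 0.126]), np.float64(0.076), np.float64(150.5))
lever dir 2.01335068566276 0.027576189923489702
blue cap (array([ 0.586, -0.074,  0.062]), np.float64(0.062), np.float64(-84.1)) black (array([0.614, 0.042, 0.046]), np.float64(0.064), np.float64(58.4))
opening edge (array([0.653, 0.018, 0.078]), np.float64(0.079), np.float64(22.7))
opening edge (array([ 0.642, -0.076,  0.078]), np.float64(0.088), np.float64(-45.3))
post (array([0.646, 0.06 , 0.102]), np.float64(0.099), np.float64(47.9))
post (array([ 0.608, -0.102,  0.102]), np.float64(0.094), np.float64(-72.5))
post (array([0.553, 0.081, 0.102]), np.float64(0.098), np.float64(106.2))
post (array([ 0.516, -0.08 ,  0.102]), np.float64(0.093), np.float64(-133.6))
```

Run:
```python
from h import *
a=snap('top'); b=snap('scene')
for z in(.08,.1,.12,.14,.16,.18,.2): print(z,ray(a,(469,300),z).round(3),ray(b,(453,168),z).round(3), 'edge',ray(a,(428,295),z).round(3), ray(a,(455,265),z).round(3))
```

```text
0.08 [ 0.354 -0.165  0.08 ] [ 0.363 -0.274  0.08 ] edge [ 0.364 -0.081  0.08 ] [ 0.425 -0.14   0.08 ]
0.1 [ 0.354 -0.16   0.1  ] [ 0.359 -0.23   0.1  ] edge [ 0.365 -0.078  0.1  ] [ 0.424 -0.135  0.1  ]
0.12 [ 0.355 -0.154  0.12 ] [ 0.356 -0.187  0.12 ] edge [ 0.365 -0.074  0.12 ] [ 0.424 -0.13   0.12 ]
0.14 [ 0.356 -0.149  0.14 ] [ 0.352 -0.143  0.14 ] edge [ 0.366 -0.07   0.14 ] [ 0.423 -0.125  0.14 ]
0.16 [ 0.356 -0.143  0.16 ] [ 0.348 -0.1    0.16 ] edge [ 0.366 -0.066  0.16 ] [ 0.422 -0.12   0.16 ]
0.18 [ 0.357 -0.138  0.18 ] [ 0.344 -0.056  0.18 ] edge [ 0.367 -0.062  0.18 ] [ 0.421 -0.115  0.18 ]
0.2 [ 0.358 -0.133  0.2  ] [ 0.34  -0.013  0.2  ] edge [ 0.367 -0.059  0.2  ] [ 0.421 -0.111  0.2  ]
```

>>> {"method": "send_rows", "body": {"commands": "-35 20 -10 0 0 -0.14 0.2; -75 40 -30 0 0 -0.28 0.2; -110 60 -50 0 0 -0.43 0.2; -118 65 -90 0 0 -0.43 0.2; -118 65 -110 0 0 -0.43 0.2"}}

```text
time: 10.5
ee_pos: [0.4653, 0.0525, 0.1849]
tool_rot: [[0.87, -0.493, -0.004], [-0.493, -0.87, -0.0], [-0.003, 0.002, -1.0]]
force: [0.5, -0.7, -0.2]
grip_width: 0.0344
gripper_force: 0.0
```

>>> {"method": "send_rows", "body": {"commands": "0 0 -20 0 0 0 0.2; 0 0 -50 0 0 0 0.2; 0 0 -85 0 0 0 0.2; 0 0 -88 0 0 0 0.2"}}

```text
time: 10.9
ee_pos: [0.4653, 0.0517, 0.0959]
tool_rot: [[0.87, -0.494, -0.008], [-0.494, -0.87, -0.0], [-0.007, 0.004, -1.0]]
force: [-0.5, -0.5, 0.9]
grip_width: 0.0341
gripper_force: 0.0
```

>>> {"method": "send_rows", "body": {"commands": "0 0 8 0 0 0 0.2; -7.7 -16.6 8 0 0 0.14 0.2; -13 -34 8 0 0 0.28 0.2; -15.8 -52 8 0 0 0.42 0.2"}}

```text
time: 11.3
ee_pos: [0.453, -0.0003, 0.1106]
tool_rot: [[0.996, -0.09, 0.004], [-0.09, -0.996, 0.001], [0.004, -0.001, -1.0]]
force: [6.7, 6.3, -0.7]
grip_width: 0.0338
gripper_force: 3.5
```

>>> {"method": "send_rows", "body": {"commands": "-0.3 -18.3 0 0 0 0.14 0.2; 2 -36.4 0 0 0 0.28 0.2; 6.7 -54.1 0 0 0 0.42 0.2; 13.9 -70.9 0 0 0 0.56 0.2"}}

```text
time: 11.7
ee_pos: [0.467, -0.0714, 0.1107]
tool_rot: [[0.892, 0.452, 0.003], [0.452, -0.892, 0.001], [0.003, 0.001, -1.0]]
force: [0.7, 8.6, 0.3]
grip_width: 0.034
gripper_force: 3.4
```

>>> {"method": "send_rows", "body": {"commands": "9.4 -15.6 -6 0 0 0.14 0.2; 20.9 -29.8 -6 0 0 0.28 0.2; 34.3 -42.3 -6 0 0 0.42 0.2; 49.3 -52.7 -6 0 0 0.56 0.2"}}

```text
time: 12.1
ee_pos: [0.5159, -0.1239, 0.1042]
tool_rot: [[0.516, 0.857, 0.001], [0.857, -0.516, 0.001], [0.001, 0.0, -1.0]]
force: [-3.2, 7.6, 0.4]
grip_width: 0.0342
gripper_force: 3.3
```

>>> {"method": "send_rows", "body": {"commands": "16.3 -8.3 0 0 0 0.14 0.2; 33.6 -14.2 0 0 0 0.28 0.2"}}

```text
time: 12.3
ee_pos: [0.5494, -0.138, 0.1043]
tool_rot: [[0.259, 0.966, 0.0], [0.966, -0.259, 0.001], [0.001, -0.0, -1.0]]
force: [-5.2, 6.5, 0.6]
grip_width: 0.0342
gripper_force: 3.3
```

>>> {"method": "send_rows", "body": {"commands": "9 -2 0 0 0 0.07 0.2; 18 -3.5 0 0 0 0.14 0.2"}}

```text
time: 12.5
ee_pos: [0.5673, -0.1413, 0.1043]
tool_rot: [[0.124, 0.992, 0.0], [0.992, -0.124, 0.001], [0.001, -0.0, -1.0]]
force: [-5.8, 5.3, 0.9]
grip_width: 0.0342
gripper_force: 3.2
```

>>> {"method": "send_rows", "body": {"commands": "9 -0.7 0 0 0 0.07 0.2; 18.2 -0.9 0 0 0 0.14 0.2"}}

```text
time: 12.7
ee_pos: [0.5853, -0.1421, 0.1043]
tool_rot: [[-0.016, 1.0, -0.0], [1.0, 0.016, 0.001], [0.001, -0.0, -1.0]]
force: [-6.3, 5.4, 0.1]
grip_width: 0.0344
gripper_force: 3.1
```

>>> {"method": "send_rows", "body": {"commands": "9 0.5 0 0 0 0.07 0.2; 18.2 1.6 0 0 0 0.14 0.2"}}

```text
time: 12.9
ee_pos: [0.6027, -0.1403, 0.1041]
tool_rot: [[-0.155, 0.988, -0.002], [0.988, 0.155, 0.001], [0.002, -0.002, -1.0]]
force: [-15.0, 7.4, 3.9]
grip_width: 0.0339
gripper_force: 7.0
```

>>> {"method": "send_rows", "body": {"commands": "9 1.8 0 0 0 0.07 0.2; 17.8 4.2 0 0 0 0.14 0.2"}}

```text
time: 13.1
ee_pos: [0.6197, -0.136, 0.1041]
tool_rot: [[-0.291, 0.957, -0.005], [0.957, 0.291, 0.001], [0.003, -0.004, -1.0]]
force: [-22.2, 6.2, 6.8]
grip_width: 0.034
gripper_force: 10.4
```

>>> {"method": "send_rows", "body": {"commands": "-9 -2 0 0 0 -0.07 0.2; -12 -3 0 0 0 -0.09 0.2; -12 -3 0 0 0 -0.09 -0.1"}}

```text
time: 13.4
ee_pos: [0.6078, -0.1395, 0.1038]
tool_rot: [[-0.201, 0.98, -0.003], [0.98, 0.201, 0.001], [0.001, -0.003, -1.0]]
force: [-10.3, 0.3, -3.3]
grip_width: 0.0462
gripper_force: 4.9
```

>>> {"method": "send_rows", "body": {"commands": "0 0 40 0 0 0 -0.1; 0 0 80 0 0 0 0; 0 20 120 0 0 0 0.5; 0 50 160 0 0 0 1; 0 80 180 0 0 0 1"}}

```text
time: 13.9
ee_pos: [0.6092, -0.059, 0.2891]
tool_rot: [[-0.201, 0.98, 0.007], [0.98, 0.201, -0.001], [-0.003, 0.007, -1.0]]
force: [0.2, 0.1, 0.1]
grip_width: 0.0005
gripper_force: 0.0
```

Run:
```python
from h import *
st=arm.sense();print(st['ee_pos'],st['force'])
s=snap('wrist','w5.png'); print(proj(s,[.58,-.013,.134]))
```

```text
[ 0.60923481 -0.05899674  0.28909033] [0.15381044 0.11260145 0.09677821]
[296.18892102 124.98946307]
```

View pics/w5.png

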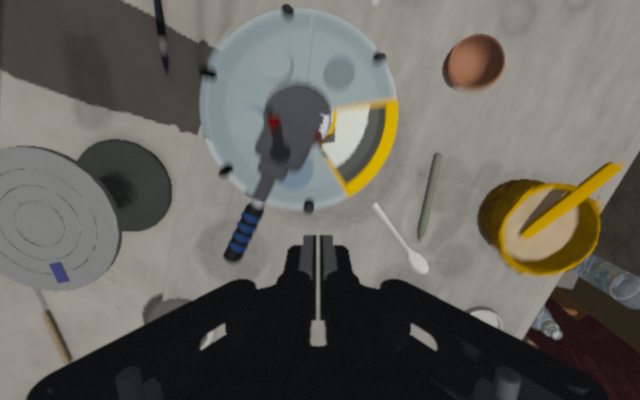

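Run:
```python
from h import *
s=snap('wrist')
ang=lambda v:np.degrees(np.arctan2(v[1],v[0]))
P=lambda q,z:ray(s,q,z)[:2]
print('end',pol(s,(234,255),.123),'gripstart',pol(s,(253,205),.123),'bar',pol(s,(265,185),.123))
piv,tab=P((280,152),.143),P((275,122),.152)
print('lever',ang(tab-piv),np.hypot(*(tab-piv)), pol(s,(280,152),.143))
for q in((288,10),(379,57),(208,71),(226,170),(309,206)): print('post',pol(s,q,.1025))
print('opening edge',pol(s,(380,102),.0775),pol(s,(340,180),.0775))
```

```text
end (array([ 0.54 , -0.159,  0.123]), np.float64(0.151), np.float64(-105.3)) gripstart (array([ 0.552, -0.098,  0.123]), np.float64(0.09), np.float64(-108.4)) bar (array([ 0.56 , -0.075,  0.123]), np.float64(0.065), np.float64(-107.6))
lever 106.96898846770677 0.02759541211698027 (array([ 0.571, -0.035,  0.143]), np.float64(0.024), np.float64(-111.8))
post (array([0.552, 0.09 , 0.102]), np.float64(0.107), np.float64(105.0))
post (array([0.646, 0.069, 0.102]), np.float64(0.105), np.float64(51.0))
post (array([0.485, 0.022, 0.102]), np.float64(0.101), np.float64(159.8))
post (array([ 0.515, -0.073,  0.102]), np.float64(0.088), np.float64(-137.5))
post (array([ 0.61 , -0.095,  0.102]), np.float64(0.087), np.float64(-70.1))
opening edge (array([0.663, 0.029, 0.078]), np.float64(0.093), np.float64(27.1)) (array([ 0.64 , -0.064,  0.078]), np.float64(0.079), np.float64(-40.6))
```

>>> {"method": "send_rows", "body": {"commands": "-25 -30 0 0 0 -0.14 0; -50 -60 -20 0 0 -0.28 -0.1; -65 -78 -50 0 0 -0.42 -0.1; -65 -78 -90 0 0 -0.48 -0.1; -65 -78 -100 0 0 -0.48 -0.1"}}

```text
time: 14.5
ee_pos: [0.5423, -0.1382, 0.1798]
tool_rot: [[0.276, 0.961, -0.004], [0.961, -0.276, 0.001], [0.0, -0.004, -1.0]]
force: [-0.0, -0.2, 1.0]
grip_width: 0.0468
gripper_force: 0.0
```

>>> {"method": "send_rows", "body": {"commands": "0 0 -30 0 0 0 -0.1; 0 0 -60 0 0 0 -0.1; 0 0 -85 0 0 0 -0.1; 0 0 -85 0 0 0 0.3; 0 0 -85 0 0 0 0.3"}}

```text
time: 15.0
ee_pos: [0.5449, -0.1378, 0.0989]
tool_rot: [[0.272, 0.962, 0.001], [0.962, -0.272, -0.0], [-0.0, 0.001, -1.0]]
force: [-0.5, 0.7, 0.2]
grip_width: 0.03
gripper_force: 0.0
```

>>> {"method": "send_rows", "body": {"commands": "9 -2 3 0 0 0.07 0.3; 18 -3.5 3 0 0 0.14 0.3"}}

```text
time: 15.2
ee_pos: [0.5635, -0.1415, 0.1032]
tool_rot: [[0.133, 0.991, 0.003], [0.991, -0.133, -0.001], [-0.001, 0.004, -1.0]]
force: [-1.5, 1.0, 0.1]
grip_width: 0.0297
gripper_force: 0.3
```

>>> {"method": "send_rows", "body": {"commands": "9 -0.7 0 0 0 0.07 0.3; 18.2 -0.9 0 0 0 0.14 0.3"}}

```text
time: 15.4
ee_pos: [0.5813, -0.1425, 0.103]
tool_rot: [[-0.007, 1.0, 0.002], [1.0, 0.007, -0.001], [-0.001, 0.002, -1.0]]
force: [-6.0, -0.1, 3.4]
grip_width: 0.03
gripper_force: 3.1
```

>>> {"method": "send_rows", "body": {"commands": "9 0.5 0 0 0 0.07 0.3; 18.2 1.6 0 0 0 0.14 0.3"}}

```text
time: 15.6
ee_pos: [0.5987, -0.141, 0.1028]
tool_rot: [[-0.146, 0.989, -0.0], [0.989, 0.146, -0.001], [-0.001, -0.0, -1.0]]
force: [-14.1, -1.5, 5.2]
grip_width: 0.03
gripper_force: 6.9
```

>>> {"method": "send_rows", "body": {"commands": "4 0.6 0 0 0 0.035 0.3"}}

```text
time: 15.7
ee_pos: [0.6027, -0.1403, 0.1028]
tool_rot: [[-0.181, 0.984, -0.001], [0.984, 0.181, -0.001], [-0.001, -0.001, -1.0]]
force: [-14.8, -1.4, 7.9]
grip_width: 0.0301
gripper_force: 7.3
```

>>> {"method": "send_rows", "body": {"commands": "4 0.8 0 0 0 0.035 0.3"}}

```text
time: 15.8
ee_pos: [0.6062, -0.1395, 0.1028]
tool_rot: [[-0.214, 0.977, -0.001], [0.977, 0.214, -0.001], [-0.001, -0.001, -1.0]]
force: [-15.5, -1.7, 6.9]
grip_width: 0.0299
gripper_force: 8.0
```

Run:
```python
from h import *
s=snap('top','t2.png'); s2=snap('scene')
print(arm.sense()['force'],arm.sense()['ee_pos'])
f=s['frame'][130:260,310:490,::-1]; g=s2['frame'][120:250,270:450,::-1]
cv2.imwrite('pics/t2c.png',cv2.resize(np.hstack([f,g]),None,fx=2.2,fy=2.2,interpolation=cv2.INTER_CUBIC))
```

```text
[-13.88423827  -2.53037121   5.85091706] [ 0.60633592 -0.13956553  0.10281051]
```

View pics/t2c.png

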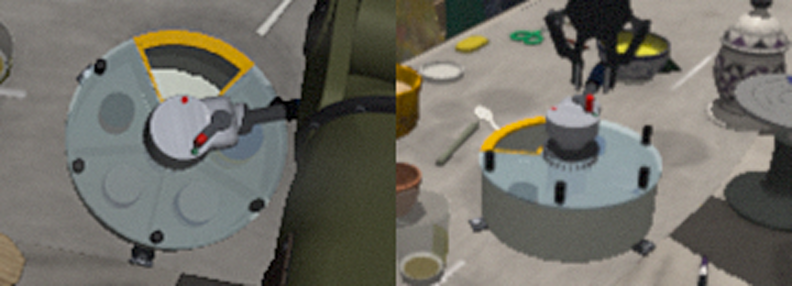

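>>> {"method": "send_rows", "body": {"commands": "-9 -2 0 0 0 -0.07 0.3; -18 -2.7 0 0 0 -0.14 0.3; -36 -2.6 0 0 0 -0.28 0.3; -45 -1.5 0 0 0 -0.35 0.3; -45 -1.5 0 0 0 -0.35 -0.1"}}

```text
time: 16.4
ee_pos: [0.5619, -0.1408, 0.1027]
tool_rot: [[0.137, 0.991, 0.003], [0.991, -0.137, -0.001], [-0.001, 0.003, -1.0]]
force: [1.0, 0.4, 0.0]
grip_width: 0.0429
gripper_force: 0.0
```

>>> {"method": "send_rows", "body": {"commands": "0 0 30 0 0 0 -0.1; 0 0 60 0 0 0 -0.1; 0 0 90 0 0 0 0.5; -20 0 120 0 0 0 1; -20 0 120 0 0 0 1"}}

```text
time: 16.9
ee_pos: [0.5424, -0.141, 0.2262]
tool_rot: [[0.133, 0.991, 0.008], [0.991, -0.133, -0.003], [-0.002, 0.008, -1.0]]
force: [0.4, -0.4, 0.2]
grip_width: 0.0035
gripper_force: 0.0
```

>>> {"method": "send_rows", "body": {"commands": "-20 40 0 0 0 0.1 1; -45 80 0 0 0 0.19 1; -62 115 -10 0 0 0.19 1; -62 124 -50 0 0 0.19 1; -62 124 -80 0 0 0.19 1"}}

```text
time: 17.4
ee_pos: [0.4798, -0.015, 0.1399]
tool_rot: [[-0.058, 0.998, 0.002], [0.998, 0.058, -0.0], [-0.0, 0.002, -1.0]]
force: [0.9, 0.3, 0.1]
grip_width: -0.0002
gripper_force: 0.0
```

>>> {"method": "send_rows", "body": {"commands": "0 0 -30 0 0 0 1; 0 0 -54 0 0 0 1; 0 0 -54 0 0 0 1"}}

```text
time: 17.7
ee_pos: [0.4788, -0.0163, 0.0842]
tool_rot: [[-0.055, 0.998, -0.004], [0.998, 0.055, 0.0], [0.001, -0.004, -1.0]]
force: [-0.2, 0.1, -0.2]
grip_width: 0.0
gripper_force: 0.0
```

>>> {"method": "send_rows", "body": {"commands": "0 5 3 0 0 -0.05 1; 0 10.6 3 0 0 -0.1 1; 0.5 16 3 0 0 -0.16 1"}}

```text
time: 18.0
ee_pos: [0.4812, -0.0004, 0.091]
tool_rot: [[0.107, 0.994, 0.002], [0.994, -0.107, -0.0], [-0.0, 0.002, -1.0]]
force: [-0.6, -1.9, 1.3]
grip_width: -0.0
gripper_force: 0.6
```

>>> {"method": "send_rows", "body": {"commands": "0.6 5 0 0 0 -0.05 1"}}

```text
time: 18.1
ee_pos: [0.4817, 0.0045, 0.091]
tool_rot: [[0.157, 0.988, 0.002], [0.988, -0.157, -0.0], [-0.0, 0.002, -1.0]]
force: [-0.2, -2.1, 1.0]
grip_width: -0.0001
gripper_force: 0.7
```

>>> {"method": "send_rows", "body": {"commands": "1 5 0 0 0 -0.05 1"}}

```text
time: 18.2
ee_pos: [0.4827, 0.0095, 0.091]
tool_rot: [[0.206, 0.979, 0.002], [0.979, -0.206, -0.0], [0.0, 0.002, -1.0]]
force: [-1.3, -0.7, 0.7]
grip_width: 0.0
gripper_force: 0.6
```

>>> {"method": "send_rows", "body": {"commands": "1.1 5.1 0 0 0 -0.052 1; 2.3 10.2 0 0 0 -0.105 1"}}

```text
time: 18.4
ee_pos: [0.4851, 0.0197, 0.0911]
tool_rot: [[0.307, 0.952, 0.002], [0.952, -0.307, -0.0], [0.0, 0.002, -1.0]]
force: [0.0, -2.4, 0.3]
grip_width: -0.0
gripper_force: 0.7
```

>>> {"method": "send_rows", "body": {"commands": "1.8 5 0 0 0 -0.052 1; 3.8 9.8 0 0 0 -0.105 1"}}

```text
time: 18.6
ee_pos: [0.4888, 0.0296, 0.091]
tool_rot: [[0.405, 0.914, 0.002], [0.914, -0.405, -0.0], [0.001, 0.002, -1.0]]
force: [-0.8, -1.2, -0.0]
grip_width: -0.0001
gripper_force: 0.6
```

>>> {"method": "send_rows", "body": {"commands": "4.8 9.3 0 0 0 -0.105 1; 10.5 18.1 0 0 0 -0.21 1; 17.1 26.2 0 0 0 -0.315 1; 24.5 33.5 0 0 0 -0.42 1; 32.7 40.1 0 0 0 -0.525 1"}}

```text
time: 19.1
ee_pos: [0.5215, 0.07, 0.091]
tool_rot: [[0.81, 0.586, 0.002], [0.586, -0.81, 0.0], [0.001, 0.001, -1.0]]
force: [-0.8, -0.1, -0.2]
grip_width: -0.0001
gripper_force: 0.8
```

>>> {"method": "send_rows", "body": {"commands": "4.4 3 0 0 0 -0.05 1; 8.8 5.7 0 0 0 -0.105 1; 13.5 8.2 0 0 0 -0.16 1; 18 10.4 0 0 0 -0.21 1; 18 10.4 0 0 0 -0.21 1"}}

```text
time: 19.6
ee_pos: [0.5396, 0.0803, 0.0908]
tool_rot: [[0.913, 0.407, 0.002], [0.407, -0.913, 0.0], [0.002, 0.001, -1.0]]
force: [0.0, -0.9, -0.8]
grip_width: 0.0001
gripper_force: 0.0
```

Run:
```python
from h import *
s=snap('top','t3.png');st=arm.sense();print(st['ee_pos'],st['force'])
f=s['frame'][130:260,310:490,::-1]
cv2.imwrite('pics/t3c.png',cv2.resize(f,None,fx=4.4,fy=4.4,interpolation=cv2.INTER_CUBIC))
```

```text
[0.53923379 0.0801044  0.0905373 ] [-0.4421411  -0.26732827 -0.02421293]
```

View pics/t3c.png

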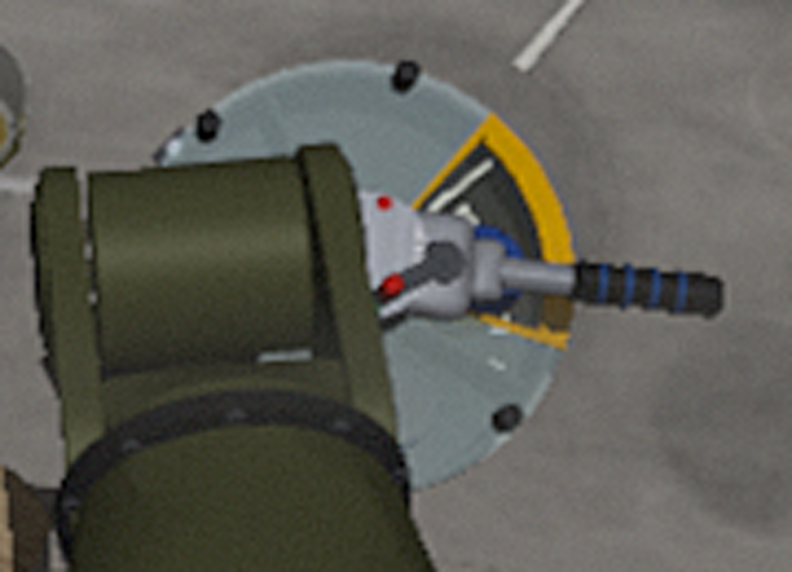

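Run:
```python
from h import *
from scipy.optimize import least_squares
s=snap('top'); g=lambda x,y:(310+x/4.4,130+y/4.4)
P0=[ray(s,g(*q),.1)[:2] for q in((552,208),(200,132),(157,331),(313,473),(513,410))]
A0=[300,60,120,180,240]
P1=[ray(s,g(*q),.1)[:2] for q in((405,76),(208,126),(507,418))]
A1=[60,120,300]
def f(v):
    o=[]
    for P,A,t in((P0,A0,v[2]),(P1,A1,v[3])):
        for p,a in zip(P,A):
            w=np.radians(a)+t; o+=[p[0]-v[0]-.1*np.cos(w),p[1]-v[1]-.1*np.sin(w)]
    return np.array(o)
r=least_squares(f,[.58,-.013,-.23,-1.2]); c=r.x[:2]; print(c,np.degrees(r.x[2:]),(r.fun*1e3).round(1))
for n,q,z in(('blue',(490,265),.062),('black',(235,225),.046),('w1',(245,365),.052),('w2',(395,405),.052)):
    d=ray(s,g(*q),z)[:2]-c; print(n,np.hypot(*d).round(3),np.degrees(np.arctan2(d[1],d[0])))
```

```text
[ 0.57769397 -0.00907792] [-13.11295166 -75.90431339] [ 0.1  1.  -0.5 -0.6  0.4 -1.2  1.1 -0.1  0.8  1.  -1.5  0.5 -1.1 -1.1
  0.6  0.6]
blue 0.072 -83.04217849912453
black 0.062 57.87615410276808
w1 0.063 127.82527077295882
w2 0.063 -158.23035088954543
```

>>> {"method": "send_rows", "body": {"commands": "3.3 1.8 0 0 0 -0.04 1; 6.6 3.3 0 0 0 -0.08 1; 10 4.8 0 0 0 -0.12 1; 12.5 5.8 0 0 0 -0.15 1; 13 6 0 0 0 -0.15 1"}}

```text
time: 20.2
ee_pos: [0.5516, 0.0858, 0.0896]
tool_rot: [[0.964, 0.267, 0.0], [0.267, -0.964, -0.0], [0.0, 0.0, -1.0]]
force: [-1.4, 0.2, -0.4]
grip_width: 0.0002
gripper_force: 0.6
```

>>> {"method": "send_rows", "body": {"commands": "-6 -3 0 0 0 0 1; -8 -4 30 0 0 0 1; -8 -4 80 0 0 0 1; -8 -4 130 0 0 0 1; -8 -4 170 0 0 0 1"}}

```text
time: 20.7
ee_pos: [0.5429, 0.0817, 0.2623]
tool_rot: [[0.964, 0.267, 0.002], [0.267, -0.964, 0.0], [0.002, 0.0, -1.0]]
force: [0.3, -0.4, -0.2]
grip_width: 0.0002
gripper_force: 0.0
```

Run:
```python
from h import *
s=snap('wrist');st=arm.sense();print(st['ee_pos'],st['force'],proj(s,[.578,-.010,.09]))
t=snap('top')
f=s['frame'][::,::,::-1]; g=cv2.resize(t['frame'][130:260,310:490,::-1],None,fx=2,fy=2,interpolation=cv2.INTER_CUBIC)
cv2.imwrite('pics/w6.png',s['frame'][:,:,::-1])
im=np.zeros((580,640,3),np.uint8); im[:320]=f[:320]; im[320:580,:360]=g; cv2.imwrite('pics/c6.png',im)
```

```text
[0.54448953 0.08188697 0.26869552] [0.2759105  0.45274084 7.59517915] [413.14246597 166.90180836]
```

View pics/c6.png

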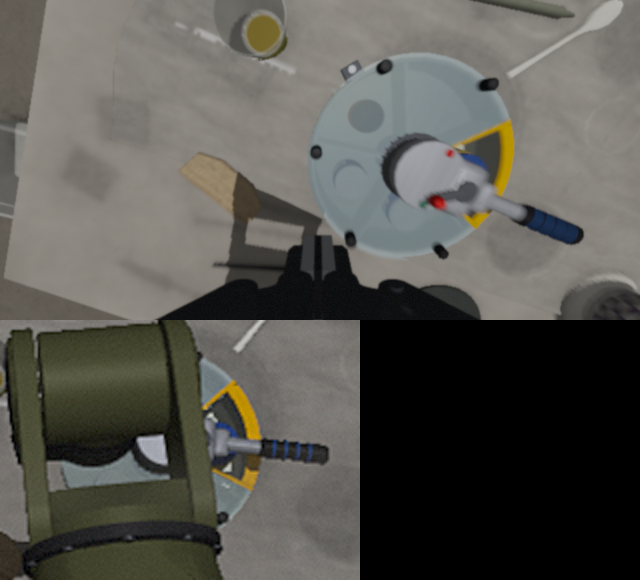

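Run:
```python
from h import *
from scipy.optimize import least_squares
st=arm.sense();print(st['ee_pos'],st['force'])
s=snap('wrist')
# detect dark post tops near predicted spots to refine nothing else: fit manual pixels
P=[ray(s,q,.1)[:2] for q in((488,84),(386,66),(317,152),(350,239),(441,251))]
print(np.round(P,3).tolist())
A=[60,120,180,240,300]
best=None
for k in (-24,-84,-144):
    r=least_squares(lambda v:np.array([[p[0]-v[0]-.1*np.cos(np.radians(a)+v[2]),p[1]-v[1]-.1*np.sin(np.radians(a)+v[2])] for p,a in zip(P,A)]).ravel(),[.58,-.01,np.radians(k)])
    if best is None or r.cost<best.cost: best=r
r=best;c=r.x[:2];print(c,np.degrees(r.x[2]),(r.fun*1e3).round(1))
for n,q,z,b in(('black',(366,116),.046,72),('w1',(349,174),.052,144),('w2',(402,210),.052,216)):
    d=ray(s,q,z)[:2]-c;a=np.degrees(np.arctan2(d[1],d[0])); print(n,np.hypot(*d).round(3),a,(a-b+180)%360-180)
for q in((513,122),(478,228),(462,147)): d=ray(s,q,.0775)[:2]-c; print('edge',np.hypot(*d).round(3),np.degrees(np.arctan2(d[1],d[0])))
```

```text
[0.54446113 0.08187611 0.26515049] [-0.05056135 -0.22587802 -0.02193584]
[[0.673, -0.047], [0.662, 0.049], [0.57, 0.088], [0.491, 0.03], [0.504, -0.068]]
[ 0.58240208 -0.00933768] -83.26943821887947 [-1.2  1.7 -0.1 -1.7 -0.5 -1.6  0.3  0.   1.4  1.5]
black 0.064 57.80104676103443 -14.198953238965572
w1 0.063 121.69363590521233 -22.306364094787682
w2 0.061 -161.06101922073677 -17.06101922073674
edge 0.111 -52.317983248121884
edge 0.112 -116.09574717172293
edge 0.057 -57.49409553751832
```

>>> {"method": "send_rows", "body": {"commands": "-30 30 10 0 0 0 1; -60 70 20 0 0 0 1; -90 110 30 0 0 0 1; -120 150 30 0 0 0 1; -150 190 30 0 0 0 1"}}

```text
time: 21.35
ee_pos: [0.3926, 0.2712, 0.288]
tool_rot: [[0.964, 0.266, -0.001], [0.266, -0.964, -0.001], [-0.001, 0.0, -1.0]]
force: [0.7, 0.4, 0.3]
grip_width: 0.0002
gripper_force: 0.0
```

Run:
```python
from h import *
print(arm.sense()['ee_pos'])
c=np.array([.5777,-.0091])
s=snap('top','t7.png'); h=cv2.cvtColor(s['frame'],cv2.COLOR_RGB2HSV)
def pts(lo,hi,z):
    m=cv2.inRange(h,lo,hi); y,x=np.nonzero(m[130:260,310:490]); 
    P=np.array([ray(s,(a+310,b+130),z)[:2] for a,b in zip(x,y)]); d=P-c; r=np.hypot(*d.T); return P,r,np.degrees(np.arctan2(d[:,1],d[:,0]))
P,r,a=pts((15,150,80),(35,255,255),.0775); k=(r>.03)&(r<.112); print('yellow',k.sum(),np.percentile(a[k],[1,5,50,95,99]),np.percentile(r[k],[5,95]))
k=(r>.085)&(r<.112); print('outer',a[k].min(),a[k].max())
P,r,a=pts((105,120,50),(130,255,255),.062); k=(r>.03)&(r<.095); Q=P[k]; print('blue',k.sum(),Q.mean(0),a[k].min(),a[k].max(),r[k].min(),r[k].max())
(cc,R)=cv2.minEnclosingCircle(Q.astype(np.float32)*1000); d=np.array(cc)/1000-c; print(cc,R,np.hypot(*d),np.degrees(np.arctan2(d[1],d[0])))
for n in('opening','pot_c','post','cup','glass','rib'):
    for d in arm.search_frame('top',n)[:1]: print(n,np.round(d['point']),d['confidence'])
```

```text
[0.39264384 0.27122565 0.28804209]
yellow 317 [-115.27126763 -114.39186464  -70.68515103  -48.67236293  -47.89376616] [0.06740695 0.10733436]
outer -115.61172066294722 -47.89300261399205
blue 35 [ 0.59780506 -0.08541239] -92.96454731018093 -66.48229920758789 0.06905009672595158 0.08720060544645557
(590.1932373046875, -83.89997100830078) 18.404827117919922 0.07583611699707385 -80.51787265296558
post [379. 203.] 0.59
cup [340. 117.] 0.91
glass [300. 152.] 0.77
rib [300. 244.] 0.94
```

Run:
```python
from h import *
from scipy.optimize import least_squares
def fit(P,A,t0):
    r=least_squares(lambda v:np.array([[p[0]-v[0]-.1*np.cos(np.radians(a)+v[2]),p[1]-v[1]-.1*np.sin(np.radians(a)+v[2])] for p,a in zip(P,A)]).ravel(),[.58,-.01,np.radians(t0)])
    return r.x[:2],np.degrees(r.x[2]),np.abs(r.fun).max()
# w4 view (pot unhidden)
w=arm.snapshot('wrist'); M=w['mount']; R=np.array([[.996,-.086,.002],[-.086,-.996,0],[.002,0,-1]]); p=np.array([.5867,-.0133,.3041])
s=dict(camera_matrix=w['camera_matrix'],rotation=R@M[:3,:3],origin=R@M[:3,3]+p)
c,t,e=fit([ray(s,q,.1)[:2] for q in((242,121),(398,144),(236,207),(380,226),(304,255))],[60,300,120,240,180],-13); print('w4',c,t,e)
im=cv2.imread('pics/w4.png'); roi=im[130:200,335:405].astype(int); 
m=((roi[:,:,0]-roi[:,:,2])>28).astype(np.uint8); n,l,st,ce=cv2.connectedComponentsWithStats(m); i=1+st[1:,4].argmax(); q=ce[i]+(335,130); print(st[i],q)
for z in(.06,):
    x,y,ww,hh=st[i][:4]
    for qq in(q,(335+x+ww/2,130+y+hh/2)): d=ray(s,qq,z)[:2]-c; print('blue',np.hypot(*d),np.degrees(np.arctan2(d[1],d[0])))
# posts in present top view
s=snap('top'); c=np.array([.5777,-.0091]); g=s['frame'].max(2); P=[];A=[]
for a in(60,120,180,240,300):
    w_=np.radians(a-83); u=proj(s,[*(c+.1*np.array([np.cos(w_),np.sin(w_)])),.1]); x,y=np.round(u).astype(int)
    b=g[y-6:y+7,x-6:x+7]; yy,xx=np.nonzero(b<45)
    if len(xx)>6: P.append(ray(s,(x-6+xx.mean(),y-6+yy.mean()),.095)[:2]);A.append(a)
print(A,fit(P,A,-83))
```

```text
w4 [ 0.57961335 -0.01018482] -12.916096009545114 0.0018135670247534375
[  14   16   37   36 1070] [366.56168224 163.49719626]
blue 0.06440913369082499 -88.73778275528568
blue 0.06553107969970534 -89.39802171169583
[60, 120, 180, 240, 300] (array([ 0.57788108, -0.00856879]), np.float64(-83.19182697713165), np.float64(0.0046192961226811935))
```

>>> {"method": "send_rows", "body": {"commands": "30 -38 0 0 0 -0.1 1; 60 -75 0 0 0 -0.2 1; 90 -110 0 0 0 -0.27 1; 120 -145 0 0 0 -0.27 1; 150 -180 0 0 0 -0.27 1"}}

```text
time: 22.3
ee_pos: [0.5457, 0.0877, 0.2889]
tool_rot: [[1.0, -0.003, -0.0], [-0.003, -1.0, 0.0], [-0.0, -0.0, -1.0]]
force: [0.4, 0.7, 0.6]
grip_width: 0.0003
gripper_force: 0.0
```

>>> {"method": "send_rows", "body": {"commands": "30 -35 0 0 0 0 1; 60 -70 0 0 0 0 1; 90 -105 0 0 0 0 1; 107 -121 -10 0 0 0 1; 107 -121 -10 0 0 0 1"}}

```text
time: 22.8
ee_pos: [0.6523, -0.0342, 0.2761]
tool_rot: [[1.0, -0.005, -0.004], [-0.005, -1.0, 0.0], [-0.004, -0.0, -1.0]]
force: [-0.3, -0.7, 0.2]
grip_width: -0.0
gripper_force: 0.0
```

>>> {"method": "send_rows", "body": {"commands": "0 0 0 0 0 0 1; 0 0 0 0 0 0 1"}}

```text
time: 23.0
ee_pos: [0.6512, -0.0303, 0.2795]
tool_rot: [[1.0, -0.001, 0.0], [-0.001, -1.0, 0.0], [0.0, -0.0, -1.0]]
force: [-0.0, 1.0, 0.6]
grip_width: -0.0003
gripper_force: 0.0
```

Run:
```python
from h import *
from scipy.optimize import least_squares
st=arm.sense(); print(st['ee_pos'])
s=snap('wrist','w8.png'); im=s['frame'].astype(int); g=s['frame'].max(2)
c=np.array([.579,-.010]);P=[];A=[]
for a in(60,120,180,240,300):
    w=np.radians(a-83.3); u=proj(s,[*(c+.1*np.array([np.cos(w),np.sin(w)])),.095]); x,y=np.round(u).astype(int)
    if not(12<x<628 and 12<y<388): continue
    b=g[y-12:y+13,x-12:x+13]; yy,xx=np.nonzero(b<45); print(a,x,y,len(xx))
    if 20<len(xx)<300: P.append(ray(s,(x-12+xx.mean(),y-12+yy.mean()),.093)[:2]);A.append(a)
r=least_squares(lambda v:np.array([[p[0]-v[0]-.1*np.cos(np.radians(a)+v[2]),p[1]-v[1]-.1*np.sin(np.radians(a)+v[2])] for p,a in zip(P,A)]).ravel(),[.58,-.01,-1.45])
c=r.x[:2]; print(A,c,np.degrees(r.x[2]),(r.fun*1e3).round(1))
h=cv2.cvtColor(s['frame'],cv2.COLOR_RGB2HSV)
def comp(m,z,n):
    k,l,t,ce=cv2.connectedComponentsWithStats(m)
    i=1+t[1:,4].argmax(); x,y,w,hh,ar=t[i]; q=(x+w/2,y+hh/2)
    for qq in(q,ce[i]): d=ray(s,qq,z)[:2]-c; print(n,t[i],np.round(qq),np.hypot(*d).round(4),np.degrees(np.arctan2(d[1],d[0])).round(1))
    return l==i
# limit to disc region
yy,xx=np.mgrid[:400,:640]; o=proj(s,[*c,.0775]); e=proj(s,[c[0],c[1]-.108,.0775]); reg=np.hypot(xx-o[0],yy-o[1])<1.1*np.hypot(*(e-o))
b=comp(((im[:,:,2]-im[:,:,0]>40)&reg).astype(np.uint8),.062,'blue')
m=cv2.inRange(h,(15,150,80),(35,255,255)); yl=comp(((m>0)&reg).astype(np.uint8),.0775,'yellow')
Y,X=np.nonzero(yl); D=np.array([ray(s,q,.0775)[:2] for q in zip(X,Y)])-c; rr=np.hypot(*D.T); aa=np.degrees(np.arctan2(D[:,1],D[:,0])); k=rr>.085
print('edge',aa[k].min(),aa[k].max(),(aa[k].min()+aa[k].max())/2)
Y,X=np.nonzero(b); D=np.array([ray(s,q,.062)[:2] for q in zip(X,Y)])-c; print('blue circle',[ (np.hypot(*v),np.degrees(np.arctan2(v[1],v[0])),R) for v,R in [(lambda t:(np.array(t[0]),t[1]))(cv2.minEnclosingCircle(D.astype(np.float32)))]])
```

```text
[ 0.65120479 -0.03032157  0.27954233]
60 335 155 46
120 240 166 88
180 211 246 123
240 267 307 625
300 350 298 625
[60, 120, 180] [ 0.57976872 -0.01059012] -83.28086441490093 [-0.6  1.5 -0.2 -0.7  0.8 -0.8]
blue [340 205  32  30 742] [356. 220.] 0.0678 -84.8
blue [340 205  32  30 742] [356. 220.] 0.0679 -84.3
yellow [ 331  172   61   77 1055] [362. 210.] 0.0753 -71.7
yellow [ 331  172   61   77 1055] [377. 208.] 0.0936 -73.3
edge -103.95978843445745 -48.92914158985025 -76.44446501215386
blue circle [(np.float64(0.06672237136095038), np.float64(-85.45643600968239), 0.023161932826042175)]
```

>>> {"method": "send_rows", "body": {"commands": "-30 30 0 0 0 0.1 1; -60 62 0 0 0 0.2 1; -90 95 0 0 0 0.25 1; -109 113 -30 0 0 0.25 1; -109 113 -70 0 0 0.25 1"}}

```text
time: 23.55
ee_pos: [0.5412, 0.0852, 0.2113]
tool_rot: [[0.968, 0.25, 0.006], [0.25, -0.968, 0.001], [0.006, 0.001, -1.0]]
force: [1.3, -0.2, -0.4]
grip_width: -0.0
gripper_force: 0.0
```

>>> {"method": "send_rows", "body": {"commands": "0 0 -40 0 0 0 1; 0 0 -80 0 0 0 1; 0 0 -110 0 0 0 1; 0 0 -118 0 0 0 1; 0 0 -118 0 0 0 1"}}

```text
time: 24.05
ee_pos: [0.5423, 0.0827, 0.0912]
tool_rot: [[0.969, 0.247, -0.001], [0.247, -0.969, -0.0], [-0.001, -0.0, -1.0]]
force: [0.1, 0.7, 0.7]
grip_width: -0.0002
gripper_force: 0.0
```

Target final TCP ≈ (0.555, 0.0868).

>>> {"method": "send_rows", "body": {"commands": "4 1.5 0 0 0 0 1; 8 3 0 0 0 0 1; 11 3.8 0 0 0 0 1; 12.7 4.1 0 0 0 0 1; 12.7 4.1 0 0 0 0 1"}}

```text
time: 24.55
ee_pos: [0.5556, 0.0865, 0.0913]
tool_rot: [[0.969, 0.246, 0.001], [0.246, -0.969, 0.0], [0.001, 0.0, -1.0]]
force: [0.2, -0.4, -0.3]
grip_width: -0.0
gripper_force: 0.0
```

>>> {"method": "send_rows", "body": {"commands": "-6 -2 0 0 0 0 1; -9 -3 30 0 0 0 1; -9 -3 80 0 0 0 1; -9 -3 130 0 0 0 1; -30 20 180 0 0 0 1"}}

```text
time: 25.05
ee_pos: [0.5286, 0.1017, 0.2659]
tool_rot: [[0.97, 0.244, 0.002], [0.244, -0.97, -0.0], [0.001, 0.0, -1.0]]
force: [0.9, 0.5, 1.0]
grip_width: 0.0
gripper_force: 0.0
```

>>> {"method": "send_rows", "body": {"commands": "-30 35 0 0 0 0 1; -60 75 0 0 0 0 1; -90 115 0 0 0 0 1; -120 155 0 0 0 0 1; -120 155 0 0 0 0 1"}}

```text
time: 25.55
ee_pos: [0.4051, 0.2612, 0.2637]
tool_rot: [[0.968, 0.251, -0.0], [0.251, -0.968, 0.001], [0.0, -0.001, -1.0]]
force: [0.2, 0.8, -0.7]
grip_width: -0.0001
gripper_force: 0.0
```

Run:
```python
from h import *
from scipy.optimize import least_squares
s=snap('top'); c=np.array([.5778,-.0088]); g=s['frame'].max(2); P=[];A=[]
for a in(60,120,180,240,300):
    w_=np.radians(a-85); u=proj(s,[*(c+.1*np.array([np.cos(w_),np.sin(w_)])),.1]); x,y=np.round(u).astype(int)
    b=g[y-6:y+7,x-6:x+7]; yy,xx=np.nonzero(b<45)
    if len(xx)>6: P.append(ray(s,(x-6+xx.mean(),y-6+yy.mean()),.095)[:2]);A.append(a)
r=least_squares(lambda v:np.array([[p[0]-v[0]-.1*np.cos(np.radians(a)+v[2]),p[1]-v[1]-.1*np.sin(np.radians(a)+v[2])] for p,a in zip(P,A)]).ravel(),[.58,-.01,-1.45])
print(A,r.x[:2],np.degrees(r.x[2]),np.abs(r.fun).max())
for n in('cup','glass','rib'): print(n,[np.round(d['point']) for d in arm.search_frame('top',n)[:1]])
print(arm.sense()['force'],arm.sense()['ee_pos'])
```

```text
[60, 120, 180, 240, 300] [ 0.57828632 -0.00842018] -85.92413590268768 0.00301979857288337
cup [array([340., 116.])]
glass [array([302., 152.])]
rib [array([298., 243.])]
[ 0.27267602 -0.87812466  0.40325949] [0.40869399 0.25730902 0.26340636]
```

```bash
python3 -c "
from bench import arm
print(arm.job_done())"
```

```text
the job is handed in; nothing more can be done
None
```

I handed the job in at about 26 s: lever on loosening, nut backed off until the grip force passed 14 N, cover turning freely, its opening within about 1.5° of the yellow pot by my last fix, and the cup, glass and rib where they stood. My first push on the lever swung the ratchet about 90° clockwise with it part-way over and reached 37 N at the fingertips, and I viewed 11 pictures, one over the limit.

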